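# Swing test of a keyed hub on a servo shaft

### The arm

A 6-joint arm with a two-finger parallel gripper is mounted at the origin on the work surface. World frame = base frame: x ahead of the robot, y to its left, z up, the work surface at z = 0. Lengths are in m, angles in rad, forces in N, time in s.
With the tool pointing down it reaches from about 0.3 to 0.775 m from the base axis. Payload 14.6 kg.
Tool frame: the origin (TCP) lies midway between the tips of the shut fingers; the grasp point (between the pads) lies 19 mm behind it; z points along the fingers, y is the line along which they close (so a half turn about z gives the same grasp; the last joint's range is limited). The gripper opens to 85 mm and grips with 20 to 120 N. Pads are 22 mm wide; open, the fingers measure 114 mm over their backs; the gripper's body (76 mm by 85 mm) begins 54 mm behind the grasp point. The pads swing forward as they close: fully open they stand 13 mm farther back than shut.
Start: joints at [-1.167, 0.3, 1.521, -0, 1.321, -0.067], TCP at [0.249, -0.49, 0.231] pointing down, gripper open.
Joint ranges: [-3.03, 3.03], [-0.79, 2.21], [0.23, 2.52], [-1.04, 4.18], [0, 3.07], [-2.55, 2.55]. Speed limits (rad/s): [2.22, 2.22, 2.57, 3.14, 3.14, 3.14].

### API

Orientations are given as a 3x3 rotation matrix whose columns are the frame's x, y, z axes.
In Python, from cell import env, eyes gives the robot as it stands. The module is installed in compiled form; this text tells all that it offers.
- The arm moves only by the tool step_arm, never from a script. Its argument "moves" is a list of rows, each a list of 5 numbers: the shift along the tool's x, y, z in parts of the range, where 1.0 means 60 cm, then the turn about the tool's z in a scale on which 1.0 is 4 rad, then the opening, from -1 (shut) to 1 (fully open). A call has 1 to 12 rows; each row is the pose to reach, as a shift and turn from the pose commanded when the call began, along the tool's axes at that moment; what a row does not reach only later rows make up. A row lasts 1/12 s, in which the tool goes at most 41.7 mm and 7.16 degrees, less where a joint would pass 70% of its speed; a pose out of reach is approached as far as the arm can. A call with a gripper value outside its range is refused whole. The fingers move at their own pace and stop on an object; "newtons" is the grip in N (left out, the last holds). Time passes only in rows, so rows that repeat a pose let the fingers close. It gives the time, the measured TCP pose, the force, the opening and the grip force at its end, in the units of the state.
- env.observe(): the state, without advancing time (a new reading comes with each control period).
- eyes.read_camera(name): name is "scene" or "side" or "wrist"; returns a dict with "color" (384x512x3 uint8, blue, green, red), "depth" (384x512 float32, m along the optical axis (not along the pixel's ray), 0 where there is no reading), "fx", "fy", "cx", "cy" (pixels), "extrinsics" (4x4, takes a point from world to camera coordinates); the wrist camera has in their place "hand_eye" (4x4, takes a point from camera to tool coordinates, whose origin is the TCP and whose axes are the flange's). Camera axes: x right, y down, z forward; pixel columns grow to the right and rows downward; lengths in m; the calibration is good to about 2 mm. A picture is of the moment at which its call begins: read the wrist's pose just before it.
- env.close_job(): hands the job in; it is judged then, once.
The state is a dict: "clock": time; "qpos": joint angles; "qvel": joint speeds; "tau": joint torques, N m; "eef_pos": TCP position; "eef_rot": TCP orientation; "force": force on the tool from outside, world axes, zero at the start; "moment": the same for the moment, N m; "finger_gap": finger opening in m; "grip_force": force on a finger pad.
Only numpy, scipy, OpenCV 4.12 (cv2) and the standard library are available. Lean on these libraries where they do the work, as an engineer would, in place of code of your own. Each camera call takes 0.05 s, during which the arm holds its last target. There are 200 camera calls.

### The job

Find the hub whose keyways fit the keys on the test shaft and seat it fully down on the turntable, then switch the drive on by swinging the power lever all the way over. Then tilt the spring-centred jog stick well over towards the side where the test stand is, hold it there for two seconds while the hub swings, and let it spring back to centre; leave the hub on the shaft and the power on. Do not bump the cross rail above the stick, do not jog to the other side, and leave the two other hubs and everything else on the bench where they are.

Things in the scene. Friction and masses are not known exactly. Their poses are not given: they have to be found in the camera images.
- hub_inline: The hub that fits: aluminium, with TWO keyways in line across its bore. Flange 100 mm across, 18 high; boss 56 across (16 flats, two of them square to x), top 62 above the underside: grip it above the flange. Through bore 34; keyways 14 wide, to 24 from the axis. Up to 0.53 kg. Origin: centre of underside; x along the line of both keyways (fits either way round).
- hub_corner: A hub of the same outside shape whose two keyways are at 90 degrees to each other (along its +x and +y): does not fit. Origin centre of underside.
- hub_single: A hub of the same outside shape with only one keyway (along its +x): does not fit. Origin centre of underside.
- stand: Servo test stand, fixed: black block 120 x 120 mm, 38 mm high, a grey motor on its far (+x) side. Stands to the left or right of the console, the drive unit being on the other side. Origin: centre of its underside on the bench.
- spindle: Steel turntable, 90 mm across, top 50 above the bench, with upright test shaft. Origin: on the axis at the turntable's top, where the hub's underside rests. Shaft 28 dia, 50 tall, top 10 tapered; two 10 mm keys reach 20 from the axis along its +x and -x, up to 34 mm; about 2 mm play each side. Turns 3 rad per rad of stick tilt and carries the hub round; yields a little to a twist by hand.
- drive_box: Grey drive unit, fixed, 130 x 130 x 50 mm high, with the power lever in the middle of its top. Origin: centre of its underside; x axis: direction in which the lever is switched on.
- power (a joint): Power lever angle, rad: 0 leaning towards the robot side (the drive unit's -x) = off, 1.0 leaning the other way (+x) = on; starts between 0 and 0.15, stays where it is left, light to push.
- power_tip (a point): Centre of the 26 mm steel ball at the tip of the power lever, 80 mm from its pivot, which lies over the drive unit's centre, 72 mm above the bench; about 1 N at the ball moves it; the tip sweeps about 77 mm along the drive unit's +x from off to on, highest in mid swing (about 10 mm higher than at its ends).
- console: Grey jog console, fixed, 145 x 170 mm, top face sloping 30 degrees down towards the robot (its -x). Two square aluminium posts 150 mm to either side of its middle carry the cross rail. Origin: centre of the underside; x away from the robot, y to its left, z up.
- stick (a joint): Tilt of the jog stick, rad: 0 centred (spring, about 1.6 N m per rad, so some 6 N at the knob), positive tilted to the console's +y (left), negative to its -y; stops at +-0.40. It tilts sideways only and counts as tilted beyond 0.25.
- stick_grip (a point): Centre of the stick's black knob: 28 mm thick, 52 long along the stick, 90 from the pivot. The centred stick stands square to the sloping face: it leans 30 degrees from vertical towards the robot (console -x). A tool tilted 35 to 40 degrees, pointing away from the robot and down, reaches it under the rail.
- stick_pivot (a point): Pivot of the stick, on the sloping face, 70 mm above the bench; the hinge axis runs through it along the slope (up and away from the robot).
- rail: Aluminium cross rail, 40 mm wide, 25 high, 330 mm long along the console's y, above the stick: its underside is 248 mm above the bench and 100 mm above the knob, its near edge 4 mm farther from the robot than the knob's centre. It keeps an upright gripper off the knob. Origin: middle of its underside.
- post_a: Bystander: steel post 24 mm thick, 55 mm tall. Origin centre of underside.
- post_b: Bystander: steel post 24 mm thick, 75 mm tall. Origin centre of underside.
- column_a: Bystander: square aluminium column 40 mm wide, 100 mm tall, with a white and red 50 mm printed block on top, 145 mm in all. Origin centre of underside.
- column_b: Bystander: square aluminium column 40 mm wide, 70 mm tall. Origin centre of underside.
- wrench: Bystander: steel wrench lying flat at the left. Origin centre of underside.
- parts_cup: Bystander: small aluminium bowl, 70 mm across, 50 mm high. Origin centre of underside.
- mirror_mount: Bystander: black mirror mount, 45 x 50 x 60 mm. Origin centre of underside.
Things that resemble listed ones, but are neither listed nor needed, are in the scene too. Leave any purple look-alike of the drive_box alone.

How it is judged:
On the way, in this order (a step that is already met when the one before it is completed fails the run):
1. the hub with two in-line keyways is down on the turntable, on the keys, and let go (horizontal distance between hub_inline and spindle below 0.006 m and z of hub_inline in the frame of spindle below 0.004 m and angle between hub_inline's own z axis and vertical below 0.06 rad and contact force between the fingers and hub_inline below 0.1 N), for 0.3 s.
2. the power lever is over to on (horizontal distance between hub_inline and spindle below 0.006 m and z of hub_inline in the frame of spindle below 0.004 m and angle between hub_inline's own z axis and vertical below 0.06 rad and value of joint power above 0.85 rad), for 0.2 s.
3. the gripper holds the stick tilted beyond 0.25 rad towards the test stand's side for 1.5 s, power on, the hub swung with the shaft (all of step 2 and ((y of spindle in the frame of console above 0 m and value of joint stick above 0.25 rad) or (not (y of spindle in the frame of console above 0 m) and value of joint stick below -0.25 rad)) and angle between the x axis of hub_inline and the x axis of stand, either way round above 0.4 rad and contact force between the fingers and stick above 0.3 N), for 1.5 s.
4. the stick is let go and back at centre (value of joint stick between -0.06 and 0.06 rad and contact force between the fingers and stick below 0.1 N), for 0.2 s.
At the end, for the whole second after the job is handed in: The hub with two in-line keyways rests on the turntable (underside within 4 mm of its top, within 6 mm of the axis, upright within 0.06 rad) and is still, the power lever is on (beyond 0.85 rad), the stick is within 0.06 rad of centre and still (all of step 2 and value of joint stick between -0.06 and 0.06 rad and linear speed of hub_inline below 0.02 m/s and angular speed of hub_inline below 0.2 rad/s and velocity of joint stick between -0.05 and 0.05 rad/s); the robot touches nothing.
It fails at once if the stick is tilted more than 0.2 rad away from the test stand's side ((y of spindle in the frame of console above 0 m and value of joint stick below -0.2 rad) or (not (y of spindle in the frame of console above 0 m) and value of joint stick above 0.2 rad)).
It fails at once if one of the other hubs is moved more than 25 mm (distance of any of hub_corner, hub_single from where it was at the start of the episode above 0.025 m).
It fails at once if a bystander is moved more than 25 mm (distance of any of post_a, post_b, column_a, column_b, wrench, parts_cup, mirror_mount from where it was at the start of the episode above 0.025 m).
It fails at once if the cross rail is bumped (over 4 N) (contact force between any of the fingers, the arm and rail above 4 N).
It also fails if it takes over 72 s, if anything falls off the work surface, if the arm or the gripper's body presses on something with over 40 N, if the wrist force passes 120 N, or if a joint passes its speed limit or range.

## Working session

There is one attempt and no reset: what is moved stays moved. The work goes in short steps, Python scripts to look and compute and a tool call to move; the robot and the scene stay as the last step left them, time stands still between calls to the robot, and variables do not carry over. Pictures are saved under pics/ and viewed, at most 10 in all, crops included, and the job is handed in when it is done.

Besides the shell and the picture viewer there is one more tool, called after "Request:" as name(argument=value, ...) on one line, values as JSON. step_arm: Moves the arm, as the interface text tells. Its arguments: {"type":"object","properties":{"moves":{"type":"array"},"newtons":{"type":"number"}},"required":["moves"]}

```bash
mkdir -p pics
cat > h.py <<'E'
import numpy as np, cv2
from cell import env, eyes
def cloud(c):
    """world points HxWx3 for fixed cameras"""
    d=c["depth"]; v,u=np.mgrid[:d.shape[0],:d.shape[1]]
    P=np.stack([(u-c["cx"])/c["fx"]*d,(v-c["cy"])/c["fy"]*d,d,np.ones_like(d)],-1)
    if "extrinsics" in c: T=np.linalg.inv(c["extrinsics"])
    else:
        T=np.eye(4);T[:3,:3]=c["R"];T[:3,3]=c["p"];T=T@c["hand_eye"]
    W=(P@T.T)[...,:3]; W[d<=0]=np.nan
    return W
def shot(n):
    s=env.observe(); c=eyes.read_camera(n); c["p"]=s["eef_pos"];c["R"]=s["eef_rot"]
    return c
E
python3 - <<'E'
from h import *
a=shot("scene");b=shot("side")
for n,c in(("scene",a),("side",b)):
    np.savez(""+n+".npz",**c)
    cv2.imwrite(f"pics/{n}0.png",cv2.resize(c["color"],(800,600)))
    print(n,np.linalg.inv(c["extrinsics"]).round(3),c["fx"],c["cx"])
print(env.observe())
E
```

```text
scene [[ 0.847  0.445 -0.291  0.993]
 [ 0.532 -0.721  0.444 -0.713]
 [-0.012 -0.531 -0.847  1.486]
 [ 0.     0.     0.     1.   ]] 457.2809820399902 257.63983245173324
side [[-0.982 -0.11   0.155  0.35 ]
 [-0.19   0.543 -0.818  0.926]
 [ 0.006 -0.832 -0.554  0.814]
 [ 0.     0.     0.     1.   ]] 392.3175678279575 252.5066422811102
{'clock': 0.1, 'qpos': array([-1.16658520e+00,  3.00425702e-01,  1.52152006e+00, -5.35562149e-06,
        1.32068648e+00, -6.65631679e-02]), 'qvel': array([ 0.00043837, -0.00024375, -0.00130459, -0.00051266, -0.00048297,
       -0.0008919 ]), 'tau': array([ 1.25469101e-03, -5.44379389e+01, -3.62369049e+01, -4.87360467e-05,
        3.07603557e-03,  3.72569900e-05]), 'eef_pos': array([ 0.24940001, -0.48997207,  0.23077203]), 'eef_rot': array([[ 8.91216766e-01,  4.53577452e-01, -4.13633594e-04],
       [ 4.53577636e-01, -8.91216258e-01,  9.53768679e-04],
       [ 6.39709836e-05, -1.03762959e-03, -9.99999460e-01]]), 'force': array([-0.86122985, -1.10769885,  0.32994958]), 'moment': array([ 0.01703728, -0.01733454,  0.04227273]), 'grip_force': 0.0, 'finger_gap': 0.08568495154488157}
```

View pics/scene0.png

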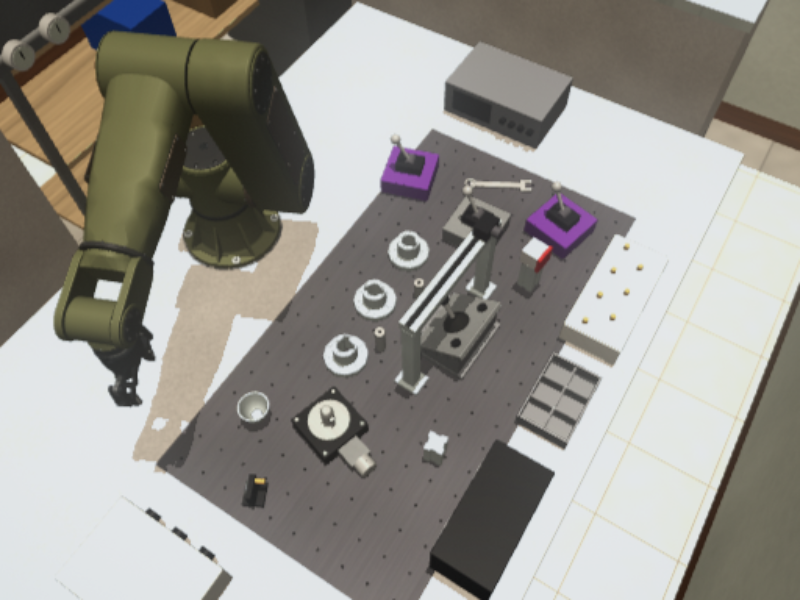

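View pics/side0.png

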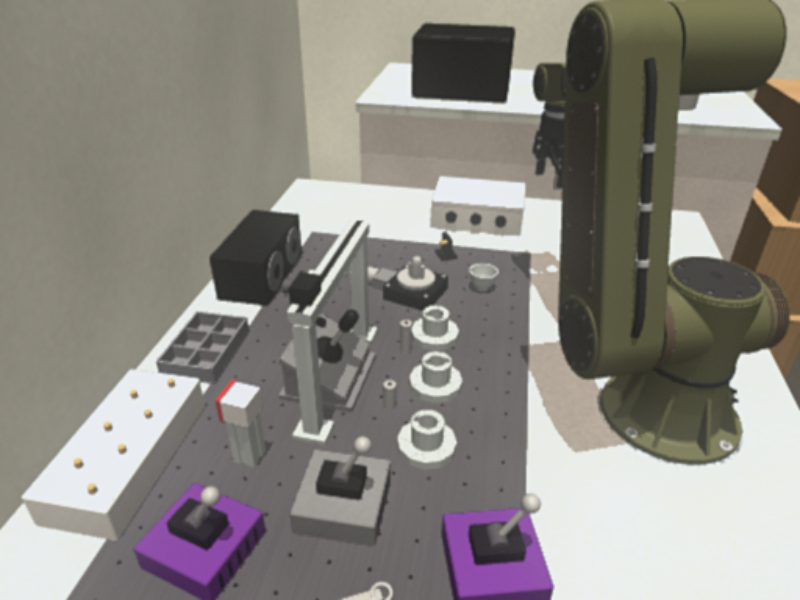

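The scene view shows three hubs at (408,248), (375,297) and (346,352). The stand with its shaft is at (330,420), on the right. The grey drive unit is at (477,220), with purple look-alikes at (410,170) and (562,220). The console is at (460,325), under the rail. Next I'll measure these and enlarge the hubs.

Run:
```python
from h import *
L=lambda n:{k:v for k,v in np.load(n+".npz").items()}
a,b=L("scene"),L("side")
W=cloud(a);V=cloud(b)
s=0.64
for n,(u,v) in dict(h1=(408,248),h2=(375,297),h3=(346,352),st=(330,420)).items():
    u,v=int(u*s),int(v*s); w=W[v-28:v+28,u-28:u+28].reshape(-1,3)
    lo,hi=((.055,.068) if n!="st" else (.09,.106))
    t=w[(w[:,2]>lo)&(w[:,2]<hi)]
    c,r=cv2.minEnclosingCircle(t[:,:2].astype(np.float32)) if len(t)>3 else (0,0)
    f=w[(w[:,2]>.012)&(w[:,2]<.024)] if n!="st" else w[(w[:,2]>.045)&(w[:,2]<.056)]
    cf,rf=cv2.minEnclosingCircle(f[:,:2].astype(np.float32))
    print(n,len(t),np.round(c,4),round(r,4),t[:,2].mean().round(4),len(f),np.round(cf,4),round(rf,4),f[:,2].mean().round(4))
def crop(c,u,v,k,z=8):
    return cv2.resize(c[int(v)-k:int(v)+k,int(u)-k:int(u)+k],(390,290),interpolation=cv2.INTER_CUBIC)
A=a["color"]
def cr(u,v): u,v=int(u*s),int(v*s); return cv2.resize(A[v-18:v+18,u-18:u+18],(300,300),interpolation=cv2.INTER_CUBIC)
m=np.vstack([np.hstack([cr(408,248),cr(375,297)]),np.hstack([cr(346,352),cr(330,418)])])
cv2.imwrite("pics/hubs.png",m)
# top-down height/rail etc
def comp(W,lo,hi,xr,yr):
    w=W[(W[...,2]>lo)&(W[...,2]<hi)&(W[...,0]>xr[0])&(W[...,0]<xr[1])&(W[...,1]>yr[0])&(W[...,1]<yr[1])]; return w
for nm,X in(("scene",W),("side",V)):
    w=comp(X,.262,.285,(.3,1),(-.5,.5)); r=cv2.minAreaRect(w[:,:2].astype(np.float32)); print(nm,"rail",r,w[:,2].mean())
    for (q,p) in (("db",(477,220)),):
        w=comp(X,.044,.055,(.3,.8),(0,.6)); print(len(w),w.min(0),w.max(0))
# pixel lookups
for nm,X,pts in(("scene",W,dict(tip=(467,190),box=(455,225),boxR=(500,212),col=(535,248),pa=(380,331),pb=(419,283),cup=(253,405),colb=(436,440),con=(455,322),railnear=(412,320),railfar=(480,240),postn=(411,350))),
 ("side",V,dict(tip=(362,444),knob=(348,320),knob2=(330,350),box=(370,500),box2=(320,490),railnear=(300,300),shaft=(417,262)))):
    for k,(u,v) in pts.items():
        u,v=int(u*s),int(v*s); print(nm,k,np.nanmedian(X[v-1:v+2,u-1:u+2].reshape(-1,3),0).round(3))
```

```text
h1 160 [0.4518 0.132 ] 0.1374 0.0606 267 [0.457  0.1739] 0.1302 0.0178
h2 151 [ 0.4742 -0.0348] 0.1254 0.0606 393 [0.4366 0.018 ] 0.1588 0.0177
h3 128 [ 0.4861 -0.1275] 0.0618 0.0606 410 [ 0.4659 -0.1005] 0.1035 0.0176
st 47 [ 0.5349 -0.3136] 0.0143 0.0976 411 [ 0.5312 -0.3174] 0.0682 0.0497
scene rail ((0.6331037878990173, 0.024568751454353333), (0.33037853240966797, 0.05989878624677658), 83.02922058105469) 0.2726167289557383
1365 [0.30023894 0.00085221 0.04404391] [0.79813139 0.50938812 0.05499483]
side rail ((0.640821099281311, 0.02598641812801361), (0.3325839340686798, 0.05854969471693039), 87.04286193847656) 0.27336994596408093
5582 [3.00033609e-01 2.09935455e-04 4.40075747e-02] [0.79977478 0.51317729 0.05498929]
scene tip [0.51  0.313 0.155]
scene box [0.507 0.279 0.05 ]
scene boxR [0.582 0.376 0.05 ]
scene col [0.726 0.253 0.144]
scene pa [ 0.518 -0.087  0.077]
scene pb [0.521 0.079 0.056]
scene cup [ 0.36  -0.366  0.013]
scene colb [ 0.757 -0.239  0.069]
scene con [0.656 0.013 0.092]
scene railnear [ 0.624 -0.122  0.274]
scene railfar [0.646 0.119 0.275]
scene postn [ 0.634 -0.138  0.18 ]
side tip [0.511 0.328 0.156]
side knob [0.607 0.039 0.162]
side knob2 [0.642 0.042 0.085]
side box [0.498 0.34  0.05 ]
side box2 [0.574 0.346 0.064]
side railnear [0.643 0.17  0.283]
side shaft [ 0.533 -0.302  0.099]
```

View pics/hubs.png

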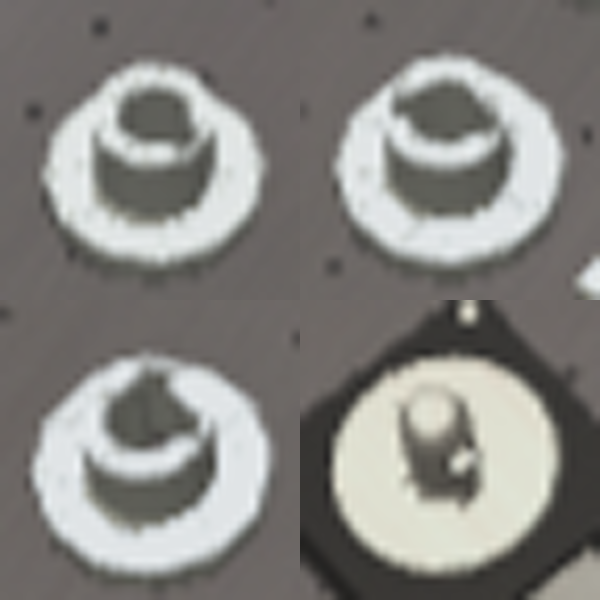

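In the crop, hub 1 at scene (408,248) has one notch, on the right, so it is hub_single. Hub 2 at (375,297) has notches left and right in line, so it is hub_inline. Hub 3 at (346,352) has notches at the top and right, so it is hub_corner. The shaft key is visible at lower right in the fourth panel. Hub 2 is the target, and I'll check it from close by with the wrist camera.

Run:
```python
from h import *
L=lambda n:{k:v for k,v in np.load(n+".npz").items()}
X=np.vstack([cloud(L(n)).reshape(-1,3) for n in("scene","side")]); X=X[np.isfinite(X[:,0])]
def sel(lo,hi,c,r): return X[(X[:,2]>lo)&(X[:,2]<hi)&(np.hypot(X[:,0]-c[0],X[:,1]-c[1])<r)]
for n,c in dict(h1=(.455,.13),h2=(.455,.02),h3=(.47,-.095)).items():
    t=sel(.058,.064,c,.06); print(n,len(t),cv2.minEnclosingCircle(t[:,:2].astype(np.float32)))
f=lambda w:w[:,:2].astype(np.float32)
t=sel(.097,.103,(.53,-.31),.03); print("shaft",cv2.minEnclosingCircle(f(t)))
t=sel(.047,.053,(.53,-.31),.06); print("tt",cv2.minEnclosingCircle(f(t)))
t=sel(.034,.041,(.53,-.31),.1); print("stand",cv2.minAreaRect(f(t)))
t=sel(.01,.035,(.6,-.34),.09); print("motor",np.median(t,0))
t=sel(.046,.053,(.54,.33),.1); print("box",cv2.minAreaRect(f(t)))
t=sel(.13,.17,(.51,.32),.04); print("ball",len(t),t.min(0),t.max(0))
t=sel(.268,.278,(.635,.025),.2); print("rail",cv2.minAreaRect(f(t)))
t=sel(.13,.19,(.605,.03),.05); print("knob",len(t),t.min(0),t.max(0),np.median(t,0))
print(eyes.read_camera("wrist")["hand_eye"].round(3))
```

```text
h1 129 ((0.4367332458496094, 0.16730624437332153), 0.029474033042788506)
h2 169 ((0.44145140051841736, 0.0057116965763270855), 0.0304130669683218)
h3 77 ((0.4808036684989929, -0.1110537201166153), 0.05504419654607773)
shaft ((0.5369018316268921, -0.3111911714076996), 0.014080693013966084)
tt ((0.5334305167198181, -0.30877649784088135), 0.049450404942035675)
stand ((0.5495307445526123, -0.3170835077762604), (0.12390666455030441, 0.1542452871799469), 72.92459869384766)
motor [ 0.60904953 -0.33528669  0.02982561]
box ((0.5448161959648132, 0.3204338848590851), (0.13221798837184906, 0.1342633068561554), 1.1394237279891968)
ball 145 [0.49898019 0.30543636 0.13101157] [0.52324792 0.33388138 0.16171132]
rail ((0.6365350484848022, 0.025971755385398865), (0.33291545510292053, 0.058488890528678894), 85.45825958251953)
knob 146 [0.58836172 0.01173593 0.13137854] [0.62797755 0.04359976 0.17480503] [0.60751793 0.03541353 0.1557097 ]
[[ 0.    -0.964 -0.267  0.068]
 [ 1.    -0.001  0.002 -0.   ]
 [-0.002 -0.267  0.964 -0.143]
 [ 0.     0.     0.     1.   ]]
```

Careful with the scale: shifts go in shares of 60 cm and turns go in shares of 4 rad. That gives: 0.35 m is 0.5833, -0.33 m is -0.55, 0.47 rad is 0.1175.

Request:
step_arm(moves=[[0,0,-0.05,0.03,1],[0.05,-0.05,-0.1,0.06,1],[0.1,-0.1,-0.1333,0.09,1],[0.15,-0.15,-0.15,0.1175,1],[0.2,-0.2,-0.15,0.1175,1],[0.25,-0.25,-0.15,0.1175,1],[0.3,-0.3,-0.15,0.1175,1],[0.3667,-0.35,-0.15,0.1175,1],[0.4333,-0.4,-0.15,0.1175,1],[0.4833,-0.45,-0.15,0.1175,1],[0.5333,-0.5,-0.15,0.1175,1],[0.5833,-0.55,-0.15,0.1175,1]])

```text
clock: 1.15
eef_pos: [0.3998, -0.0706, 0.3213]
eef_rot: [[1.0, 0.001, 0.0], [0.001, -1.0, -0.0], [0.0, 0.0, -1.0]]
force: [2.0, -1.3, 1.1]
finger_gap: 0.0856
grip_force: 0.0
```

To row units: 0.08 m is 0.1333, -0.076 m is -0.1267.

Request:
step_arm(moves=[[0.05,-0.05,0.0333,0,1],[0.1,-0.1,0.0833,0,1],[0.1,-0.1267,0.1333,0,1],[0.1,-0.1267,0.1333,0,1],[0.1,-0.1267,0.1333,0,1],[0.1,-0.1267,0.1333,0,1]])

```text
clock: 1.65
eef_pos: [0.4597, 0.003, 0.2421]
eef_rot: [[1.0, 0.001, 0.0], [0.001, -1.0, -0.0], [0.0, 0.0, -1.0]]
force: [0.5, 0.2, 1.4]
finger_gap: 0.0856
grip_force: 0.0
```

```bash
cat >> h.py <<'E'
def pose(c):
    T=np.eye(4);T[:3,:3]=c["R"];T[:3,3]=c["p"];return T@c["hand_eye"]
def topview(c,z,cx,cy,half=.06,n=600):
    """resample picture onto world plane z; row down = -x, col right = -y"""
    i=np.linspace(half,-half,n); y,x=np.meshgrid(cy+i,cx+i)
    P=np.stack([x,y,np.full_like(x,z),np.ones_like(x)],-1)@np.linalg.inv(pose(c)).T
    u=(P[...,0]/P[...,2]*c["fx"]+c["cx"]).astype(np.float32);v=(P[...,1]/P[...,2]*c["fy"]+c["cy"]).astype(np.float32)
    return cv2.remap(c["color"],u,v,cv2.INTER_CUBIC)
E
python3 - <<'E'
from h import *
c=shot("wrist"); np.savez("w1.npz",**c); print(c["p"])
W=cloud(c).reshape(-1,3);W=W[np.isfinite(W[:,0])]
t=W[(abs(W[:,2]-.061)<.003)&(np.hypot(W[:,0]-.4415,W[:,1]-.006)<.05)];print(len(t),t.mean(0),cv2.minEnclosingCircle(t[:,:2].astype(np.float32)))
t=W[(abs(W[:,2]-.018)<.003)&(np.hypot(W[:,0]-.4415,W[:,1]-.006)<.07)];print(len(t),cv2.minEnclosingCircle(t[:,:2].astype(np.float32)))
cv2.imwrite("pics/w1.png",topview(c,.062,.4415,.006))
E
```

```text
[0.45969915 0.00303546 0.24206145]
1024 [0.44232843 0.00547599 0.06209142] ((0.44164422154426575, 0.005308350548148155), 0.02862352505326271)
2602 ((0.4413423538208008, 0.005199509207159281), 0.05164806544780731)
```

View pics/w1.png

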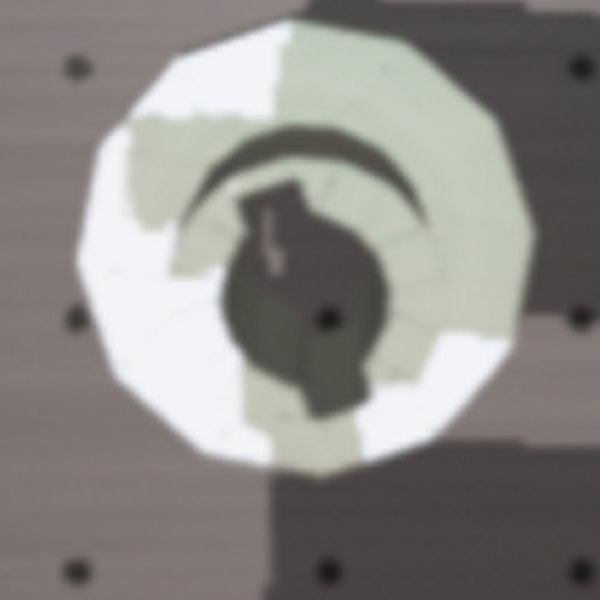

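The rectified wrist view confirms hub_inline: keyways at (270,192) and (335,408) lie in line through the bore, giving a yaw of about +0.29 rad. Next I'll look at the shaft keys the same way.

To row units: 0.313 m is 0.5217, 0.24 m is 0.4.

Request:
step_arm(moves=[[0,0.0667,-0.0333,0,1],[0,0.1333,-0.0667,0,1],[0.0167,0.2,-0.0667,0,1],[0.05,0.2667,-0.0667,0,1],[0.0833,0.3333,-0.0667,0,1],[0.1167,0.4,-0.05,0,1],[0.15,0.4667,0,0,1],[0.15,0.5217,0,0,1],[0.155,0.5217,0,0,1],[0.155,0.5217,0,0,1],[0.155,0.5217,0,0,1]])

```text
clock: 2.62
eef_pos: [0.5522, -0.3111, 0.2424]
eef_rot: [[1.0, -0.002, 0.001], [-0.002, -1.0, -0.001], [0.001, 0.001, -1.0]]
force: [-0.5, 0.4, 0.3]
finger_gap: 0.0851
grip_force: 0.0
```

Run:
```python
from h import *
c=shot("wrist"); np.savez("w2.npz",**c); print(c["p"])
W=cloud(c).reshape(-1,3);W=W[np.isfinite(W[:,0])]
C=(.535,-.31)
def s(z,r,d=.003): return W[(abs(W[:,2]-z)<d)&(np.hypot(W[:,0]-C[0],W[:,1]-C[1])<r)]
for z,r in((.1,.03),(.05,.07)):
    t=s(z,r);print(z,len(t),cv2.minEnclosingCircle(t[:,:2].astype(np.float32)))
t=s(.084,.03,.0025)[:,:2];print("keys",len(t)); 
o=t-np.array(cv2.minEnclosingCircle(s(.1,.03)[:,:2].astype(np.float32))[0]); o=o[np.hypot(*o.T)>.0155]; a=np.arctan2(o[:,1],o[:,0]); print(len(o),(np.angle(np.exp(2j*a).mean())/2), np.hypot(*o.T).max(), o.mean(0))
t=s(.038,.1);print(cv2.minAreaRect(t[:,:2].astype(np.float32)))
cv2.imwrite("pics/w2.png",np.hstack([topview(c,.084,*C,.04,400),topview(c,.1,*C,.04,400)]))
```

```text
[ 0.55224084 -0.311095    0.24236471]
0.1 297 ((0.5348857641220093, -0.31360867619514465), 0.010785252787172794)
0.05 3507 ((0.5342608690261841, -0.3139426112174988), 0.04522591829299927)
keys 107
68 -0.2959291273815653 0.02049686728378951 [ 0.00128583 -0.00074287]
((0.5344247221946716, -0.3140913248062134), (0.11997675895690918, 0.11999664455652237), 73.24992370605469)
```

View pics/w2.png

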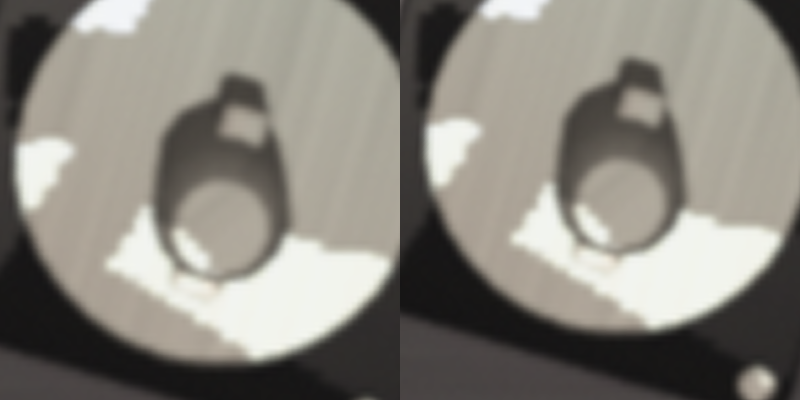

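Key axis is at -0.296 rad, in agreement with the stand yaw of -0.292, and the spindle axis is at (0.5345, -0.3139). The keys show at (243,125) and (195,285). Now I'll go back and grip hub 2.

To row units: -0.316 m is -0.5267, -0.12 m is -0.2, -0.292 rad is -0.073.

Request:
step_arm(moves=[[-0.0333,-0.0667,-0.0167,-0.025,1],[-0.0667,-0.1333,0,-0.05,1],[-0.1167,-0.2,0,-0.073,1],[-0.15,-0.2583,0,-0.073,1],[-0.1833,-0.3167,0,-0.073,1],[-0.1833,-0.3833,0,-0.073,1],[-0.1833,-0.45,0,-0.073,1],[-0.1833,-0.5,0.0333,-0.073,1],[-0.1833,-0.5267,0.0833,-0.073,1],[-0.1833,-0.5267,0.1333,-0.073,1],[-0.1833,-0.5267,0.1667,-0.073,1],[-0.1833,-0.5267,0.1667,-0.073,1]])

```text
clock: 3.67
eef_pos: [0.4407, 0.0073, 0.1393]
eef_rot: [[0.957, 0.29, -0.003], [0.29, -0.957, 0.0], [-0.003, -0.001, -1.0]]
force: [0.8, -0.3, -1.1]
finger_gap: 0.0857
grip_force: 0.0
```

To row units: 0.113 m is 0.1883, 0.002 m is 0.0033.

Request:
step_arm(moves=[[0.0008,0.0033,0.05,0,1],[0.0008,0.0033,0.1,0,1],[0.0008,0.0033,0.15,0,1],[0.0008,0.0033,0.1783,0,1],[0.0008,0.0033,0.1883,0,1],[0.0008,0.0033,0.1883,0,1],[0.0008,0.0033,0.1883,0,0.2],[0.0008,0.0033,0.1883,0,-0.4],[0.0008,0.0033,0.1883,0,-0.4],[0.0008,0.0033,0.1883,0,-0.4],[0.0008,0.0033,0.1883,0,-0.4],[0.0008,0.0033,0.1883,0,-0.4]], newtons=40)

```text
clock: 4.67
eef_pos: [0.4447, 0.0046, 0.0301]
eef_rot: [[0.957, 0.289, 0.003], [0.289, -0.957, -0.0], [0.003, 0.001, -1.0]]
force: [-3.6, -0.2, 12.7]
finger_gap: 0.055
grip_force: 40.3
```

To row units: -0.12 m is -0.2, -0.03 m is -0.05.

Request:
step_arm(moves=[[0,0,-0.0083,0,-0.4],[0,0,-0.0167,0,-0.4],[0,0,-0.05,0,-0.4],[0,0,-0.1,0,-0.4],[0,0,-0.15,0,-0.4],[0,0,-0.1833,0,-0.4],[0,0,-0.2,0,-0.4],[0,0,-0.2,0,-0.4],[0,0,-0.2,0,-0.4]], newtons=60)

```text
clock: 5.42
eef_pos: [0.4434, 0.0047, 0.1478]
eef_rot: [[0.957, 0.289, -0.0], [0.289, -0.957, 0.0], [-0.0, -0.0, -1.0]]
force: [-0.3, 0.4, -3.1]
finger_gap: 0.055
grip_force: 64.8
```

```bash
cat > hubpos.py <<'E'
from h import *
X=np.vstack([cloud(shot(n)).reshape(-1,3) for n in("scene","side","wrist")])
s=env.observe();p,R=s["eef_pos"],s["eef_rot"]
X=X[np.isfinite(X[:,0])]; T=(X-p)@R
m=np.hypot(T[:,0],T[:,1])<.06
for lo in np.arange(-.05,.04,.004):
    t=T[m&(T[:,2]>lo)&(T[:,2]<lo+.004)]
    if len(t)>5: print(round(lo+.002,3),len(t),np.round(cv2.minEnclosingCircle(t[:,:2].astype(np.float32))[0],4),t.min(0).round(3)[:2],t.max(0).round(3)[:2])
print(p,s["force"],s["finger_gap"])
w=np.load  # noqa
c=shot("wrist"); cv2.imwrite("pics/grip.png",c["color"])
E
python3 hubpos.py
```

```text
-0.048 485 [0.0118 0.0009] [ 0.006 -0.054] [0.015 0.056]
-0.044 338 [ 0.0067 -0.0007] [-0.003 -0.046] [0.013 0.044]
-0.04 558 [ 0.0025 -0.0039] [-0.01  -0.042] [0.016 0.034]
-0.036 422 [ 0.0046 -0.0006] [-0.028 -0.041] [0.021 0.04 ]
-0.032 6482 [ 0.0019 -0.0009] [-0.032 -0.043] [0.026 0.041]
-0.028 1136 [ 0.0031 -0.0009] [-0.03  -0.043] [0.026 0.041]
-0.024 1038 [ 0.0031 -0.0003] [-0.029 -0.042] [0.026 0.041]
-0.02 941 [ 0.0019 -0.001 ] [-0.031 -0.043] [0.026 0.041]
-0.016 863 [ 0.0043 -0.0001] [-0.028 -0.041] [0.026 0.041]
-0.012 765 [ 0.0048 -0.0002] [-0.028 -0.04 ] [0.026 0.039]
-0.008 594 [ 0.0049 -0.0007] [-0.028 -0.036] [0.026 0.034]
-0.004 491 [ 0.0019 -0.0027] [-0.028 -0.033] [0.026 0.027]
0.0 444 [-0.0015 -0.0014] [-0.028 -0.03 ] [0.026 0.023]
0.004 430 [-0.0035  0.0081] [-0.051 -0.03 ] [0.043 0.055]
0.008 482 [-0.0019  0.0016] [-0.05  -0.049] [0.047 0.053]
0.012 8788 [-0.0035 -0.0008] [-0.054 -0.053] [0.048 0.052]
0.016 393 [-0.0028  0.0003] [-0.053 -0.051] [0.048 0.052]
0.02 277 [-0.0029  0.0002] [-0.052 -0.051] [0.048 0.051]
0.024 262 [-0.003  -0.0008] [-0.053 -0.051] [0.048 0.051]
0.028 217 [-0.0025 -0.0004] [-0.052 -0.05 ] [0.048 0.049]
0.032 12 [0.     0.0008] [-0.02  -0.047] [0.047 0.047]
[0.44306915 0.00467368 0.14689416] [-0.66416614  0.06180048 -2.74820974] 0.05487787126754908
```

View pics/grip.png

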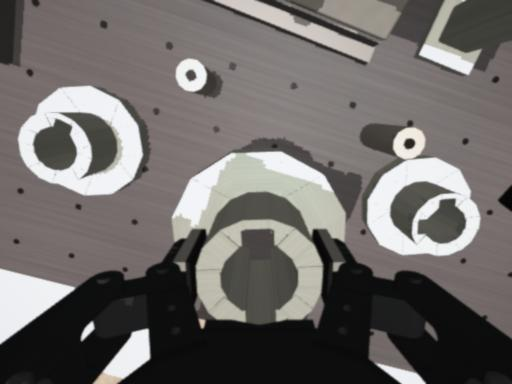

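The view shows the hub gripped squarely between the pads, its keyway at (257,243) in line with the tool. The other hubs are untouched. In the tool frame the hub's centre is about 2.5 mm towards -x, with the underside 30 mm below the TCP.

To row units: 0.333 m is 0.555, 0.095 m is 0.1583, 0.589 rad is 0.1473.

Request:
step_arm(moves=[[0,0.0167,-0.0333,0,-0.4],[0,0.05,-0.05,0.0125,-0.4],[0,0.1,-0.05,0.0275,-0.4],[0,0.1583,-0.05,0.045,-0.4],[0,0.2167,-0.05,0.0625,-0.4],[0,0.275,-0.05,0.08,-0.4],[0,0.3333,-0.05,0.0975,-0.4],[0,0.4,-0.05,0.115,-0.4],[0,0.45,-0.05,0.1325,-0.4],[-0.0033,0.5,-0.05,0.1473,-0.4],[-0.0042,0.5333,-0.05,0.1473,-0.4],[-0.0042,0.555,-0.05,0.1473,-0.4]])

```text
clock: 6.62
eef_pos: [0.5372, -0.317, 0.1765]
eef_rot: [[0.956, -0.294, -0.002], [-0.294, -0.956, 0.001], [-0.002, -0.0, -1.0]]
force: [-0.1, 0.9, -3.7]
finger_gap: 0.0553
grip_force: 65.0
```

Request:
step_arm(moves=[[0,0,0,0,-0.4],[0,0,0,0,-0.4],[0,0,0,0,-0.4]])

```text
clock: 6.87
eef_pos: [0.5372, -0.3142, 0.1774]
eef_rot: [[0.957, -0.292, -0.001], [-0.292, -0.957, 0.001], [-0.001, -0.001, -1.0]]
force: [-0.2, -0.5, -3.1]
finger_gap: 0.0552
grip_force: 65.0
```

```bash
python3 hubpos.py | grep -E "^0|\["|tail -9; python3 -c "
from h import *
s=env.observe();R=s['eef_rot'];print(s['eef_pos'],np.arctan2(R[1,0],R[0,0]))
c=shot('wrist');t=topview(c,s['eef_pos'][2]+.032,*s['eef_pos'][:2],.05,500);cv2.imwrite('pics/yaw.png',t)"
```

```text
0.004 419 [-0.0024 -0.0026] [-0.03  -0.033] [0.026 0.025]
0.008 415 [-0.0036 -0.0016] [-0.053 -0.054] [0.044 0.05 ]
0.012 8635 [-0.0033 -0.0016] [-0.053 -0.052] [0.048 0.05 ]
0.016 473 [-0.0045 -0.0021] [-0.055 -0.054] [0.048 0.051]
0.02 297 [-0.0032 -0.0025] [-0.054 -0.054] [0.047 0.049]
0.024 240 [-0.0029 -0.0027] [-0.054 -0.055] [0.048 0.05 ]
0.028 235 [-0.0037 -0.0008] [-0.052 -0.052] [0.047 0.051]
0.032 26 [-0.002   0.0001] [-0.041 -0.036] [0.047 0.05 ]
[ 0.53746135 -0.31414973  0.17828617] [-0.07726846  0.34819956 -3.14543097] 0.05473764208654977
[ 0.53749926 -0.31425865  0.17840371] -0.29544168782235253
```

View pics/yaw.png

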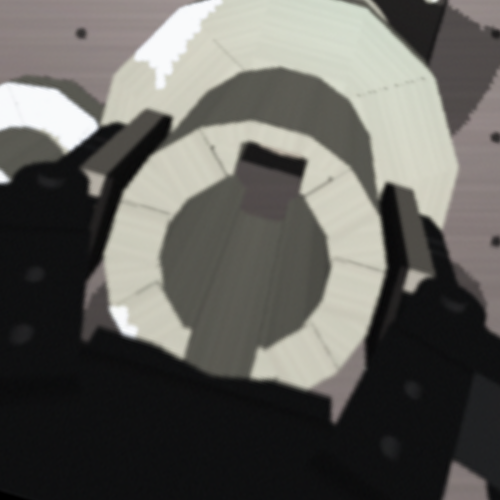

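```bash
cat > yaw.py <<'E'
from h import *
def ring(c,z,cx,cy,yaw,r):
    ph=np.linspace(-np.pi,np.pi,721); x=cx+r*np.cos(ph+yaw); y=cy+r*np.sin(ph+yaw)
    P=np.stack([x,y,np.full_like(x,z),np.ones_like(x)],-1)@np.linalg.inv(pose(c)).T
    u=(P[:,0]/P[:,2]*c["fx"]+c["cx"]).astype(np.float32);v=(P[:,1]/P[:,2]*c["fy"]+c["cy"]).astype(np.float32)
    return ph,cv2.remap(cv2.cvtColor(c["color"],cv2.COLOR_BGR2GRAY),u[None],v[None],cv2.INTER_LINEAR)[0].astype(int)
def show(c,z,cx,cy,yaw):
  for r in(.019,.0205,.022):
    ph,g=ring(c,z,cx,cy,yaw,r); d=(g<135).astype(int); e=np.flatnonzero(np.diff(d))
    print(r,[(round(ph[i],3),"in" if d[i+1] else "out") for i in e])
w={k:v for k,v in np.load("w1.npz").items()}
show(w,.0621,.4416,.0054,.292)
c=shot("wrist");p,R=c["p"],c["R"];q=p+R@np.array([-.0025,0,-.032])
print("now"); show(c,q[2],q[0],q[1],np.arctan2(R[1,0],R[0,0]))
E
python3 yaw.py
```

```text
0.019 [(np.float64(-2.723), 'out'), (np.float64(-0.358), 'in'), (np.float64(0.375), 'out'), (np.float64(2.827), 'in')]
0.0205 [(np.float64(-2.758), 'out'), (np.float64(-0.314), 'in'), (np.float64(0.358), 'out'), (np.float64(2.854), 'in')]
0.022 [(np.float64(-2.801), 'out'), (np.float64(-0.288), 'in'), (np.float64(0.323), 'out'), (np.float64(2.889), 'in')]
now
0.019 [(np.float64(-2.758), 'out'), (np.float64(-0.323), 'in'), (np.float64(0.401), 'out'), (np.float64(2.793), 'in')]
0.0205 [(np.float64(-2.784), 'out'), (np.float64(-0.297), 'in'), (np.float64(0.375), 'out'), (np.float64(2.819), 'in')]
0.022 [(np.float64(-2.81), 'out'), (np.float64(-0.279), 'in'), (np.float64(0.349), 'out'), (np.float64(2.845), 'in')]
```

To row units: 0.06 m is 0.1, 0.03 m is 0.05, 0.026 rad is 0.0065.

Request:
step_arm(moves=[[0,0.0008,0.025,0.0065,-0.4],[0,0.0008,0.05,0.0065,-0.4],[0,0.0008,0.07,0.0065,-0.4],[0,0.0008,0.08,0.0065,-0.4],[0,0.0008,0.0867,0.0065,-0.4],[0,0.0008,0.0933,0.0065,-0.4],[0,0.0008,0.0983,0.0065,-0.4],[0,0.0008,0.1,0.0065,-0.4],[0,0.0008,0.1,0.0065,-0.4]])

```text
clock: 7.92
eef_pos: [0.5374, -0.3154, 0.1184]
eef_rot: [[0.949, -0.317, 0.0], [-0.317, -0.949, -0.0], [0.0, 0.0, -1.0]]
force: [-0.1, -0.1, -3.6]
finger_gap: 0.0552
grip_force: 65.0
```

To row units: 0.018 m is 0.03, 0.015 m is 0.025.

Request:
step_arm(moves=[[0,-0.0008,0.005,0,-0.4],[0,-0.0008,0.01,0,-0.4],[0,-0.0008,0.015,0,-0.4],[0,-0.0008,0.02,0,-0.4],[0,-0.0008,0.025,0,-0.4],[0,-0.0008,0.03,0,-0.4]])

```text
clock: 8.42
eef_pos: [0.5374, -0.3149, 0.0999]
eef_rot: [[0.949, -0.317, -0.0], [-0.317, -0.949, 0.0], [-0.0, -0.0, -1.0]]
force: [-0.0, -0.1, -2.6]
finger_gap: 0.0547
grip_force: 65.0
```

To row units: 0.0205 m is 0.0342, 0.019 m is 0.0317.

Request:
step_arm(moves=[[0,0,0.0083,0,-0.4],[0,0,0.0167,0,-0.4],[0,0,0.0233,0,-0.4],[0,0,0.0283,0,-0.4],[0,0,0.0317,0,-0.4],[0,0,0.0342,0,-0.4],[0,0,0.0342,0,-0.4]])

```text
clock: 9.0
eef_pos: [0.5376, -0.315, 0.0804]
eef_rot: [[0.949, -0.317, 0.001], [-0.317, -0.949, -0.0], [0.001, 0.0, -1.0]]
force: [-1.4, 1.4, 0.6]
finger_gap: 0.0548
grip_force: 65.3
```

To row units: -0.16 m is -0.2667, -0.13 m is -0.2167.

Request:
step_arm(moves=[[0,0,0,0,0.2],[0,0,0,0,1],[0,0,0,0,1],[0,0,0,0,1],[0,0,0,0,1],[0,0,-0.0333,0,1],[0,0,-0.0833,0,1],[0,0,-0.15,0,1],[0,0,-0.2167,0,1],[0,0,-0.2667,0,1],[0,0,-0.2667,0,1],[0,0,-0.2667,0,1]])

```text
clock: 10.0
eef_pos: [0.5379, -0.3152, 0.2415]
eef_rot: [[0.949, -0.317, 0.003], [-0.317, -0.949, -0.002], [0.003, 0.001, -1.0]]
force: [0.1, 0.3, -1.3]
finger_gap: 0.0857
grip_force: 0.0
```

Run:
```python
from h import *
c=shot("wrist");print(c["p"])
W=cloud(c).reshape(-1,3);W=W[np.isfinite(W[:,0])]
C=(.5345,-.3139)
def s(z,r,d=.004): return W[(abs(W[:,2]-z)<d)&(np.hypot(W[:,0]-C[0],W[:,1]-C[1])<r)]
for z,r in((.112,.04),(.068,.06)):
    t=s(z,r);print(z,len(t),np.median(t[:,2]),t[:,2].std(),cv2.minEnclosingCircle(t[:,:2].astype(np.float32)))
# rest of the scene: box, ball, rail, knob from fresh views
X=np.vstack([cloud(shot(n)).reshape(-1,3) for n in("scene","side")]);X=X[np.isfinite(X[:,0])]
def sel(lo,hi,c,r): return X[(X[:,2]>lo)&(X[:,2]<hi)&(np.hypot(X[:,0]-c[0],X[:,1]-c[1])<r)]
t=sel(.13,.165,(.51,.32),.035)
A=np.c_[2*t,np.ones(len(t))];q=np.linalg.lstsq(A,(t**2).sum(1),rcond=None)[0];print("ball",q[:3],np.sqrt(q[3]+q[:3]@q[:3]),len(t))
for n in("scene","side"):
    c=shot(n);V=cloud(c).reshape(-1,3)
    b=c["color"].reshape(-1,3).max(1)<70
    m=(V[:,2]>.125)&(V[:,2]<.2)&(np.hypot(V[:,0]-.605,V[:,1]-.03)<.05)
    t=V[m];print(n,len(t),t.min(0).round(4),t.max(0).round(4))
    for lo in(.13,.14,.15,.16,.17):
        k=t[(t[:,2]>lo)&(t[:,2]<lo+.01)]
        if len(k):print(lo,len(k),k.min(0).round(4),k.max(0).round(4))
    m=(abs(V[:,2]-.273)<.004)&(abs(V[:,1]-.026)<.17)&(abs(V[:,0]-.635)<.06)
    t=V[m]; # near edge as function of y
    for y in(-.12,-.06,0,.06,.12):
        k=t[abs(t[:,1]-y)<.02]
        if len(k):print("rail y",y,k[:,0].min().round(4),k[:,0].max().round(4),k[:,2].mean().round(4))
```

```text
[ 0.53785327 -0.31517042  0.2414736 ]
0.112 1465 0.11214295651327372 0.0009231225297835456 ((0.5351895093917847, -0.3137197494506836), 0.02871282584965229)
0.068 3460 0.06824792024292323 0.0007848377917238647 ((0.5351967811584473, -0.31356343626976013), 0.05180995166301727)
ball [0.51158908 0.31912511 0.14515691] 0.012940508145543868 143
scene 19 [0.6159 0.0146 0.1264] [0.6268 0.0314 0.1533]
0.13 5 [0.6159 0.0146 0.1338] [0.6268 0.0239 0.1391]
0.14 9 [0.6192 0.015  0.1411] [0.626  0.0314 0.15  ]
0.15 3 [0.622  0.0218 0.1506] [0.6262 0.0241 0.1533]
rail y -0.12 0.6035 0.6449 0.2727
rail y -0.06 0.6061 0.6473 0.273
rail y 0 0.6089 0.6505 0.273
rail y 0.06 0.611 0.6549 0.273
rail y 0.12 0.6158 0.6574 0.2735
side 136 [0.5888 0.0218 0.1256] [0.6283 0.0429 0.1747]
0.13 15 [0.6004 0.0297 0.1307] [0.6283 0.0406 0.1395]
0.14 28 [0.5948 0.0287 0.1401] [0.6251 0.0429 0.1499]
0.15 35 [0.5894 0.0262 0.1505] [0.6209 0.0418 0.16  ]
0.16 35 [0.5888 0.0224 0.1604] [0.6147 0.0397 0.17  ]
0.17 18 [0.5924 0.0218 0.1702] [0.6091 0.0415 0.1747]
rail y -0.12 0.6044 0.6445 0.274
rail y -0.06 0.6078 0.6474 0.2739
rail y 0 0.6106 0.651 0.2739
rail y 0.06 0.6136 0.6537 0.274
rail y 0.12 0.6161 0.6282 0.273
```

Hub is seated: boss top at 0.1121 against the expected 0.112, and 0.7 mm off the axis. The ball fits at (0.512, 0.319, 0.145) with a radius of 12.9 mm, on the grey box. Next is the lever.

To row units: -0.406 m is -0.6767, -0.372 m is -0.62, -0.322 rad is -0.0805.

Request:
step_arm(moves=[[-0.0267,-0.0533,-0.0167,-0.0125,1],[-0.0533,-0.11,-0.0167,-0.025,0],[-0.08,-0.1667,-0.0167,-0.0375,-1],[-0.1067,-0.2233,-0.0167,-0.05,-1],[-0.1333,-0.28,-0.0167,-0.0625,-1],[-0.1617,-0.3367,-0.0167,-0.075,-1],[-0.1883,-0.3933,-0.0167,-0.0805,-1],[-0.2167,-0.45,-0.0167,-0.0805,-1],[-0.2433,-0.5067,-0.0167,-0.0805,-1],[-0.2717,-0.5633,-0.0167,-0.0805,-1],[-0.3,-0.62,-0.0167,-0.0805,-1],[-0.3283,-0.6767,-0.0167,-0.0805,-1]], newtons=40)

```text
clock: 11.25
eef_pos: [0.4783, 0.1343, 0.2492]
eef_rot: [[1.0, -0.0, -0.001], [-0.0, -1.0, -0.0], [-0.001, 0.0, -1.0]]
force: [0.4, -1.0, -0.3]
finger_gap: 0.0001
grip_force: 0.0
```

To row units: -0.187 m is -0.3117, -0.17 m is -0.2833.

Request:
step_arm(moves=[[-0.0083,-0.05,0,0,-1],[-0.0167,-0.1083,0,0,-1],[-0.0333,-0.1667,0,0,-1],[-0.0417,-0.225,0.0167,0,-1],[-0.0417,-0.2833,0.05,0,-1],[-0.0417,-0.3117,0.1,0,-1],[-0.0417,-0.3117,0.15,0,-1],[-0.0417,-0.3117,0.1967,0,-1],[-0.0417,-0.3117,0.1967,0,-1],[-0.0417,-0.3117,0.1967,0,-1]])

```text
clock: 12.08
eef_pos: [0.4537, 0.3193, 0.131]
eef_rot: [[1.0, -0.0, -0.003], [-0.0, -1.0, -0.002], [-0.003, 0.002, -1.0]]
force: [0.4, -0.1, 1.5]
finger_gap: 0.0003
grip_force: 0.0
```

Pushing the ball 77 mm: target TCP x is about 0.559.

To row units: 0.104 m is 0.1733, 0.1 m is 0.1667.

Request:
step_arm(moves=[[0.02,0,0,0,-1],[0.04,0,0,0,-1],[0.06,0,0,0,-1],[0.0767,0,0,0,-1],[0.0933,0,0,0,-1],[0.11,0,0,0,-1],[0.1267,0,0,0,-1],[0.1433,0,0,0,-1],[0.1567,0,0,0,-1],[0.1667,0,0,0,-1],[0.1733,0,0,0,-1],[0.1733,0,0,0,-1]])

```text
clock: 13.08
eef_pos: [0.5589, 0.3195, 0.1324]
eef_rot: [[1.0, -0.001, 0.001], [-0.001, -1.0, 0.0], [0.001, -0.0, -1.0]]
force: [-0.3, -0.4, -0.3]
finger_gap: -0.0002
grip_force: 0.0
```

To row units: 0.005 m is 0.0083, 0.003 m is 0.005.

Request:
step_arm(moves=[[0.005,0,0,0,-1],[0.0083,0,0,0,-1],[0.0083,0,0,0,-1],[0.0083,0,0,0,-1]])

```text
clock: 13.42
eef_pos: [0.5609, 0.3198, 0.1319]
eef_rot: [[1.0, 0.001, -0.006], [0.001, -1.0, -0.001], [-0.006, 0.001, -1.0]]
force: [-19.9, -3.6, 8.1]
finger_gap: 0.0003
grip_force: 10.3
```

Run:
```python
from h import *
for n in("scene","side"):
    c=shot(n);X=cloud(c).reshape(-1,3);X=X[np.isfinite(X[:,0])]
    t=X[(X[:,2]>.115)&(X[:,2]<.18)&(X[:,0]>.572)&(X[:,0]<.63)&(abs(X[:,1]-.322)<.03)];print(n,len(t),t.min(0) if len(t) else 0,t.max(0) if len(t) else 0)
print(env.observe()["force"],env.observe()["eef_pos"])
```

```text
scene 40 [0.5720619  0.30637187 0.12250723] [0.59504707 0.32776143 0.17712785]
side 79 [0.57215606 0.31801381 0.12081352] [0.59665822 0.33517579 0.1554371 ]
[-20.06461412  -3.90431185   7.93960202] [0.56086066 0.31974997 0.13191844]
```

The lever is at its stop, with the ball centre at x≈0.583 and −20 N on the tool. I'll back off, rise, turn the fingers across and move towards the stick.

To row units: 0.234 m is 0.39, -0.13 m is -0.2167, -0.36 rad is -0.09.

Request:
step_arm(moves=[[-0.05,0,0,0,-1],[-0.0833,0,-0.0333,0,-1],[-0.0833,0,-0.1,-0.03,-1],[-0.0833,0,-0.1667,-0.06,-1],[-0.0833,0.0333,-0.2167,-0.09,-1],[-0.0833,0.0833,-0.2167,-0.12,0],[-0.075,0.1333,-0.2167,-0.15,1],[-0.0667,0.2,-0.2167,-0.18,1],[-0.0583,0.2667,-0.2167,-0.21,1],[-0.055,0.3333,-0.2167,-0.24,1],[-0.055,0.39,-0.2167,-0.27,1],[-0.055,0.39,-0.2167,-0.3,1]])

```text
clock: 14.52
eef_pos: [0.5301, 0.0809, 0.2622]
eef_rot: [[0.374, 0.928, 0.001], [0.928, -0.374, -0.001], [-0.001, 0.001, -1.0]]
force: [0.2, 0.3, -0.2]
finger_gap: 0.0833
grip_force: 0.0
```

To row units: -0.323 rad is -0.0808.

Request:
step_arm(moves=[[0,0,0,-0.03,1],[0,0,0,-0.06,1],[0,0,0,-0.0808,1],[0,0,0,-0.0808,1],[0,0,0,-0.0808,1]])

```text
clock: 14.93
eef_pos: [0.5301, 0.0856, 0.262]
eef_rot: [[0.065, 0.998, 0.0], [0.998, -0.065, -0.0], [0.0, 0.0, -1.0]]
force: [-0.0, -0.3, 0.5]
finger_gap: 0.085
grip_force: 0.0
```

Run:
```python
from h import *
s=env.observe();R=s["eef_rot"];p=s["eef_pos"];print(p,np.arctan2(R[1,0],R[0,0]),s["finger_gap"])
c=shot("scene");cv2.imwrite("pics/a.png",cv2.resize(c["color"][80:280,180:380],(600,600),interpolation=cv2.INTER_CUBIC))
X=cloud(c).reshape(-1,3);X=X[np.isfinite(X[:,0])]
t=X[(X[:,2]>.115)&(X[:,2]<.18)&(abs(X[:,0]-.584)<.04)&(abs(X[:,1]-.322)<.03)];print("ball",t.min(0),t.max(0))
# extent of gripper in tool frame by height behind TCP, from both views
Y=np.vstack([X,cloud(shot("side")).reshape(-1,3)]);T=(Y-p)@R
for z in np.arange(-.26,.0,.02):
    t=T[(abs(T[:,2]-z)<.01)&(np.hypot(T[:,0],T[:,1])<.12)&(Y[:,0]<.6)]
    if len(t)>4: print(round(z,2),len(t),t[:,:2].min(0).round(3),t[:,:2].max(0).round(3))
```

```text
[0.53007936 0.08563388 0.26200841] 1.5061043161139882 0.08498836772456374
ball [0.56227634 0.30766728 0.11572189] [0.59518153 0.33253495 0.16059452]
-0.26 1204 [-0.073 -0.113] [0.066 0.048]
-0.24 912 [-0.072 -0.114] [0.065 0.045]
-0.22 477 [-0.068 -0.115] [0.064 0.043]
-0.2 167 [-0.057 -0.034] [0.057 0.034]
-0.18 362 [-0.039 -0.037] [0.041 0.036]
-0.16 355 [-0.04  -0.037] [0.041 0.037]
-0.14 327 [-0.039 -0.037] [0.04  0.037]
-0.12 372 [-0.035 -0.069] [0.035 0.069]
-0.1 482 [-0.023 -0.071] [0.022 0.07 ]
-0.08 429 [-0.02  -0.073] [0.02  0.071]
-0.06 259 [-0.016 -0.074] [0.016 0.07 ]
-0.04 135 [-0.013 -0.056] [0.013 0.057]
-0.02 86 [-0.013 -0.056] [0.015 0.057]
```

View pics/a.png

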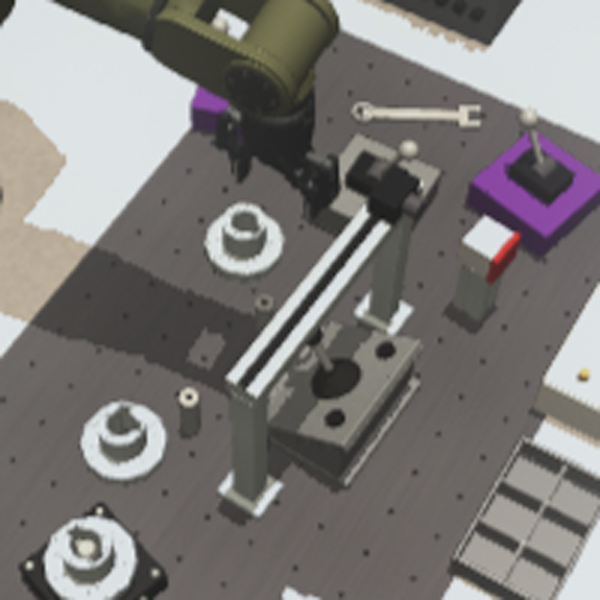

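The picture shows the lever leaning over to on, with the ball at (408,148). The hub is seated on the stand at (88,555). The gripper is upright in front of the rail, which has a small black box on its left end at (398,190). The knuckles stick out 72 mm and have to pass below the rail, so I'll go down clear of it and then move in underneath. First I'll check how far that black box reaches.

Run:
```python
from h import *
for n in("scene","side"):
    c=shot(n);X=cloud(c);g=c["color"].max(2)<75
    m=g&(X[...,2]>.2)&(X[...,2]<.36)&(X[...,0]>.575)&(X[...,0]<.72)&(X[...,1]>.08)&(X[...,1]<.25)
    t=X[m]
    if len(t):print(n,len(t),np.percentile(t,[1,50,99],axis=0).round(3).tolist())
    m=(X[...,2]>.23)&(X[...,2]<.27)&(X[...,0]>.58)&(X[...,0]<.63)&(X[...,1]>-.1)&(X[...,1]<.2)
    t=X[m]
    if len(t):print("front",n,len(t),t.min(0).round(3),t.max(0).round(3))
```

```text
scene 289 [[0.578, 0.082, 0.226], [0.641, 0.132, 0.3], [0.677, 0.173, 0.354]]
front scene 49 [ 0.605 -0.1    0.264] [0.629 0.125 0.27 ]
side 475 [[0.576, 0.084, 0.274], [0.634, 0.151, 0.303], [0.672, 0.182, 0.357]]
front side 222 [ 0.607 -0.07   0.23 ] [0.63  0.194 0.27 ]
```

To row units: 0.157 m is 0.2617, 0.08 m is 0.1333, -0.017 rad is -0.0043.

Request:
step_arm(moves=[[0,-0.0083,0.0333,-0.0043,1],[0,-0.0083,0.0833,-0.0043,1],[0,-0.0083,0.1333,-0.0043,1],[0,-0.0083,0.1833,-0.0043,1],[0,-0.0083,0.2333,-0.0043,1],[0,-0.0083,0.2617,-0.0043,1],[0,-0.0083,0.2617,-0.0043,1],[0,-0.0083,0.2617,-0.0043,1],[0,-0.0083,0.2617,-0.0043,1]])

```text
clock: 15.88
eef_pos: [0.5259, 0.086, 0.1063]
eef_rot: [[0.045, 0.999, 0.002], [0.999, -0.045, 0.0], [0.0, 0.002, -1.0]]
force: [-0.6, -0.3, 0.8]
finger_gap: 0.0854
grip_force: 0.0
```

To row units: 0.038 m is 0.0633, -0.016 m is -0.0267.

Request:
step_arm(moves=[[-0.0133,0,0,0,1],[-0.0267,0,0,0,1],[-0.0267,0.0167,0,0,1],[-0.0267,0.0333,0,0,1],[-0.0267,0.05,0,0,1],[-0.0267,0.0633,0,0,1],[-0.0267,0.0633,0,0,1],[-0.0267,0.0633,0,0,1]])

```text
clock: 16.55
eef_pos: [0.5624, 0.0678, 0.1049]
eef_rot: [[0.045, 0.999, 0.0], [0.999, -0.045, 0.0], [0.0, 0.0, -1.0]]
force: [-0.8, -0.6, -0.1]
finger_gap: 0.0853
grip_force: 0.0
```

To row units: -0.028 m is -0.0467, -0.024 m is -0.04.

Request:
step_arm(moves=[[-0.0067,0,0,0,1],[-0.0133,0,0,0,1],[-0.02,0,0,0,1],[-0.0267,0,0,0,1],[-0.0333,0,0,0,1],[-0.04,0,0,0,1],[-0.0467,0,0,0,1],[-0.0467,0,0,0,1]])

```text
clock: 17.22
eef_pos: [0.5611, 0.0396, 0.1048]
eef_rot: [[0.045, 0.999, -0.0], [0.999, -0.045, 0.0], [0.0, -0.0, -1.0]]
force: [-0.6, 2.6, 0.8]
finger_gap: 0.0853
grip_force: 1.5
```

```bash
cat > chk.py <<'E'
from h import *
s=env.observe();print(s["eef_pos"],s["force"])
X=np.vstack([cloud(shot(n)).reshape(-1,3) for n in("scene",)])
# hub keyway yaw from the scene view
c=shot("scene");M=np.linalg.inv(c["extrinsics"])
ph=np.linspace(-np.pi,np.pi,361);r=.0205
P=np.stack([.5350+r*np.cos(ph),-.3138+r*np.sin(ph),np.full_like(ph,.112),np.ones_like(ph)],-1)@c["extrinsics"].T
u=(P[:,0]/P[:,2]*c["fx"]+c["cx"]).astype(np.float32);v=(P[:,1]/P[:,2]*c["fy"]+c["cy"]).astype(np.float32)
g=cv2.remap(cv2.cvtColor(c["color"],cv2.COLOR_BGR2GRAY),u[None],v[None],cv2.INTER_LINEAR)[0].astype(float)
d=(g<135)*1; e=np.flatnonzero(np.diff(d)); print([(round(ph[i],2),"in" if d[i+1] else "out") for i in e])
print("axis",np.angle((d*np.exp(2j*ph)).sum())/2)
E
python3 chk.py
```

```text
[0.5610824  0.03963105 0.10483822] [-0.60174476  2.62738404  0.7517311 ]
[(np.float64(-1.08), 'in'), (np.float64(-0.52), 'out'), (np.float64(2.13), 'in'), (np.float64(2.64), 'out')]
axis -0.7732786636312612
```

To row units: -0.015 m is -0.025, -0.012 m is -0.02.

Request:
step_arm(moves=[[-0.0067,0,0,0,1],[-0.0133,0,0,0,1],[-0.02,0,0,0,1],[-0.025,0,0,0,1],[-0.025,0,0,0,1],[-0.025,0,0,0,1]])

```text
clock: 17.82
eef_pos: [0.5601, 0.0257, 0.1044]
eef_rot: [[0.045, 0.999, -0.001], [0.999, -0.045, 0.001], [0.001, -0.001, -1.0]]
force: [0.1, 6.2, 0.2]
finger_gap: 0.0853
grip_force: 3.2
```

```bash
python3 chk.py
```

```text
[0.56013893 0.02571374 0.10441884] [0.11896689 6.1889134  0.15105222]
[(np.float64(-1.61), 'in'), (np.float64(-1.05), 'out'), (np.float64(1.64), 'in'), (np.float64(2.11), 'out')]
axis -1.2895402794441915
```

The hub has swung 0.99 rad, so the stick tilt is about 0.33 rad, which agrees with the 6.2 N at the finger. Holding.

Request:
step_arm(moves=[[0,0,0,0,1],[0,0,0,0,1],[0,0,0,0,1],[0,0,0,0,1],[0,0,0,0,1],[0,0,0,0,1],[0,0,0,0,1],[0,0,0,0,1],[0,0,0,0,1],[0,0,0,0,1],[0,0,0,0,1],[0,0,0,0,1]])

```text
clock: 18.92
eef_pos: [0.5601, 0.0259, 0.1044]
eef_rot: [[0.044, 0.999, -0.001], [0.999, -0.044, 0.001], [0.001, -0.001, -1.0]]
force: [-1.8, 5.9, 0.6]
finger_gap: 0.0857
grip_force: 3.2
```

Request:
step_arm(moves=[[0,0,0,0,1],[0,0,0,0,1],[0,0,0,0,1],[0,0,0,0,1],[0,0,0,0,1],[0,0,0,0,1],[0,0,0,0,1],[0,0,0,0,1],[0,0,0,0,1],[0,0,0,0,1],[0,0,0,0,1],[0,0,0,0,1]])

```text
clock: 19.92
eef_pos: [0.5601, 0.0259, 0.1044]
eef_rot: [[0.044, 0.999, -0.001], [0.999, -0.044, 0.001], [0.001, -0.001, -1.0]]
force: [-1.7, 6.1, 0.0]
finger_gap: 0.0855
grip_force: 3.2
```

To row units: 0.043 m is 0.0717, 0.037 m is 0.0617.

Request:
step_arm(moves=[[0.005,0,0,0,1],[0.01,0,0,0,1],[0.015,0,0,0,1],[0.02,0,0,0,1],[0.025,0,0,0,1],[0.03,0,0,0,1],[0.035,0,0,0,1],[0.04,0,0,0,1],[0.045,0,0,0,1],[0.0517,0,0,0,1],[0.0617,0,0,0,1],[0.0717,0,0,0,1]])

```text
clock: 20.92
eef_pos: [0.5625, 0.0686, 0.1048]
eef_rot: [[0.045, 0.999, 0.0], [0.999, -0.045, -0.0], [-0.0, 0.0, -1.0]]
force: [-0.4, 0.1, -0.2]
finger_gap: 0.0854
grip_force: 0.0
```

```bash
python3 chk.py
```

```text
[0.56246285 0.06864459 0.10479911] [-0.41496667  0.11479124 -0.22174021]
[(np.float64(-3.11), 'out'), (np.float64(-0.65), 'in'), (np.float64(-0.02), 'out'), (np.float64(2.64), 'in')]
axis -0.2739248169004434
```

Stick is back at centre and the hub has returned. Retreat from under the rail and rise clear.

To row units: -0.18 m is -0.3, -0.045 m is -0.075.

Request:
step_arm(moves=[[0.005,-0.02,0,0,1],[0.0067,-0.0417,0,0,1],[0.01,-0.0633,0,0,1],[0.01,-0.075,0,0,1],[0.01,-0.075,-0.0333,0,1],[0.01,-0.075,-0.1,0,1],[0.01,-0.075,-0.1667,0,1],[0.01,-0.075,-0.2333,0,1],[0.01,-0.1,-0.2833,0,1],[0.01,-0.1,-0.3,0,1],[0.01,-0.1,-0.3,0,1],[0.01,-0.1,-0.3,0,1]])

```text
clock: 22.02
eef_pos: [0.5028, 0.0768, 0.284]
eef_rot: [[0.045, 0.999, -0.0], [0.999, -0.045, -0.0], [-0.0, -0.0, -1.0]]
force: [-0.0, -0.2, -0.7]
finger_gap: 0.0854
grip_force: 0.0
```

```bash
python3 chk.py
python3 - <<'E'
from h import *
c=shot("scene");X=cloud(c).reshape(-1,3)
t=X[(X[:,2]>.115)&(X[:,2]<.18)&(abs(X[:,0]-.584)<.04)&(abs(X[:,1]-.322)<.03)];print("ball",t.max(0))
t=X[(abs(X[:,2]-.112)<.004)&(np.hypot(X[:,0]-.535,X[:,1]+.314)<.035)];print("hub",len(t),np.median(t,0))
cv2.imwrite("pics/end.png",cv2.resize(c["color"],(800,600)))
E
```

```text
[0.50280341 0.07679286 0.28398464] [-0.01776507 -0.19621441 -0.68714522]
[(np.float64(-3.11), 'out'), (np.float64(-0.65), 'in'), (np.float64(-0.02), 'out'), (np.float64(2.64), 'in')]
axis -0.2739248169004434
ball [0.59402092 0.33189259 0.16175608]
hub 102 [ 0.53451003 -0.31277889  0.11175854]
```

View pics/end.png

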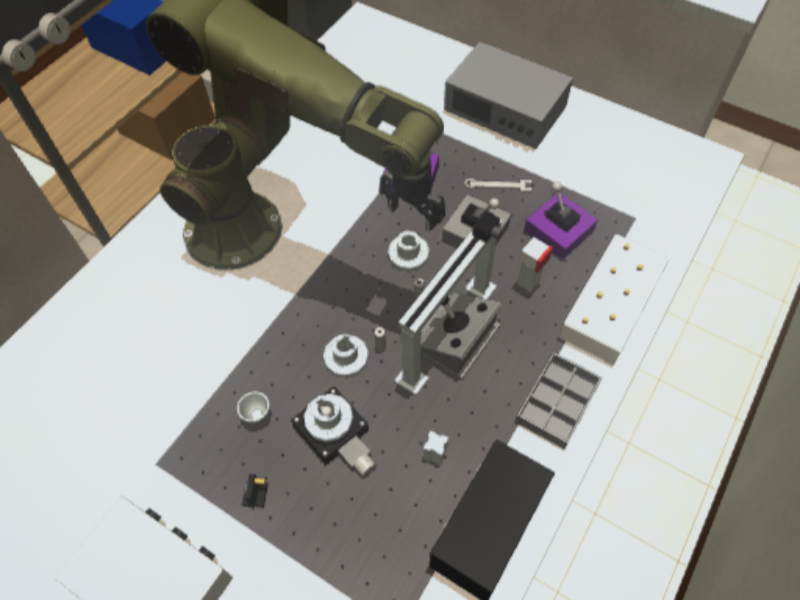

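The final view shows the hub on the shaft at (328,415), the lever on at (494,203) and the stick centred at (452,312). Everything else is in place, and the arm is clear.

```bash
python3 -c "
from cell import env
print(env.close_job())"
```

```text
the job is handed in; nothing more can be done
None
```

I seated the in-line hub on the shaft, switched the power on, held the stick about 0.33 rad towards the stand for over two seconds and let it spring back to centre; the job was handed in at about 22 s of the 72 s, and no verdict came back.

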